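# Set out the egg and its table companions

### The arm

A 6-joint arm with a two-finger parallel gripper is mounted at the origin on a cart in front of the work surface, level with it; the furniture and walls round the work are solid. World frame = base frame: x ahead of the robot, y to its left, z up, the work surface at z = 0. Lengths are in m, angles in rad, forces in N, time in s.
With the tool pointing down it reaches from about 0.35 to 0.85 m from the base axis. Payload 8.1 kg.
Tool frame: the origin (TCP) lies at the very end of the fingers, on their centre line; the grasp point (between the pads) lies 19 mm behind it; x points along the fingers, y is the direction in which the jaws open and shut, and the axes are right-handed (so a half turn about x gives the same grasp; the last joint's range is limited). The gripper opens to 93 mm and grips with 3 to 60 N. Pads are 15 mm wide; open, the fingers measure 128 mm over their backs; the gripper's body (75 mm by 188 mm) begins 65 mm behind the grasp point.
Start: joints at [-1.249, 0.13, 1.488, -0, 1.523, -0.085], TCP at [0.237, -0.551, 0.219] pointing down, gripper open.
Joint ranges: [-2.96, 2.96], [-0.89, 2.26], [0.02, 2.5], [-1.34, 4.48], [0, 2.73], [-2.66, 2.66]. Speed limits (rad/s): [2.39, 2.39, 2.79, 3.14, 3.14, 3.14].

### API

Orientations are given as a unit quaternion [x, y, z, w].
In Python, from cell import manip gives the robot as it stands.
- The arm moves only by the shell command python3 -m pendant 'ROWS'. ROWS is a JSON object of lists of equal length, an entry for each row: "grip": the closure, from 0 (fully open) to 1 (shut); "offset": the shift along the tool's x, y, z scaled (see below), a list of three; "turn": the turn about the tool's x scaled (see below). In form: {"grip": [grip, ...], "offset": [[tx, ty, tz], ...], "turn": [turn, ...]}. A call has 1 to 5 rows; each row shifts and turns the commanded pose from where the row before left it, along the tool's axes as they then stand; what a row does not reach is not made up. The controller multiplies each number of a shift by 50 mm and each number of a turn by 0.15 rad. A row lasts 1/10 s, in which the tool goes at most 50 mm and 8.59 degrees, less where a joint would pass 70% of its speed; a pose out of reach is approached as far as the arm can. A call with a number of a shift or a turn outside -1 to 1 is refused whole. A call with a gripper value outside its range is refused whole. The fingers move at their own pace and stop on an object; the grip force is fixed at half the most. Time passes only in rows, so rows that do not move let the fingers close. It gives the time, the measured TCP pose, the force and the opening at its end, in the units of the state.
- manip.get_state(): the state, without advancing time (a new reading comes with each control period).
- manip.grab_frame(name): name is "scene" or "top" or "wrist"; returns a dict with "image" (480x640x3 uint8, red, green, blue), "mtx" (3x3 intrinsics, pixels), "rvec" (rotation vector, rad) and "tvec" (3), from world to camera coordinates, as OpenCV has them. Camera axes: x right, y down, z forward; pixel columns grow to the right and rows downward; lengths in m; the calibration is good to about 2 mm. A picture is of the moment at which its call begins. There is no depth.
- manip.finish_job(): hands the job in, once; it reports no verdict.
The state is a dict: "clock": time; "q": joint angles; "dq": joint speeds; "joint_torque": joint torques, N m; "tool_pos": TCP position; "ee_rot": TCP orientation; "ft_force": force on the tool from outside, world axes, zero at the start; "ft_torque": the same for the moment, N m; "width": opening from 0.0 (shut) to 1.0 (fully open).
Only numpy, scipy, OpenCV 4.12 (cv2) and the standard library are available. Lean on these libraries where they do the work, as an engineer would, in place of code of your own. Each camera call takes 0.05 s, during which the arm holds its last target. There are 200 camera calls.

### The job

Set out the breakfast things, each on the holder that matches its base: stand the spice jar on the small round coaster, the drink can on the large round one and the tea carton squarely on the oblong one, all upright and centred on the cork. Take the egg from its rack and seat it gently in the egg cup, upright with the blunt end down. Set everything down rather than dropping it, and leave the garlic bulb and the yoghurt tub where they stand.

Things in the scene. Friction and masses are not known exactly. Their poses are not given: they have to be found in the camera images.
- jar: Spice jar with a red screw cap, loose, standing upright: round, 43 mm across, 106 mm tall (cap 45 mm across, from 85 mm up), 80 to 145 g. Origin at the centre of its underside, z up.
- can: Green drink can, loose, closed, rigid, standing upright: round, 66 mm across, 115 mm tall, 190 to 325 g. Origin at the centre of its underside, z up.
- tea_box: Upright tea carton with leaf picture, loose, rigid: 48 mm along its x, 63 mm along its y, 126 mm tall, 90 to 155 g. Origin at the centre of its underside, z up.
- egg: White egg, loose, rigid, 44 mm across, 58 mm tall, 45 to 78 g. Origin on its axis at the widest level, 26 mm above the blunt end; z points to the pointed end. Starts upright, blunt end down, origin 61 mm above the worktop, in the left hole (from the robot) of a fixed light-wood egg rack with two holes 48 mm apart; rack 54 x 100 x 44 mm high, its long side along world y within 0.4 rad.
- coaster_small: Fixed coaster of brown wood, 6 mm thick, with a cork inlay flush with its top (set-down height 6 mm above the origin). Small and round: wood 68 mm across, cork 52 mm across: for the spice jar. Origin at the centre of its underside.
- coaster_large: Fixed coaster of brown wood, 6 mm thick, with a cork inlay flush with its top (set-down height 6 mm above the origin). Large and round: wood 88 mm across, cork 72 mm across: for the can. Origin at the centre of its underside.
- coaster_oblong: Fixed coaster of brown wood, 6 mm thick, with a cork inlay flush with its top (set-down height 6 mm above the origin). Oblong: wood 70 mm along its x and 85 mm along its y, cork 54 x 69 mm: for the tea carton, long side along long side. Origin at the centre of its underside.
- egg_cup: White ceramic egg cup, fixed, on a foot 48 mm across; its bowl is 41 mm across outside and 35 mm inside at the rim, which is 50 mm above the worktop and 16 mm above the bowl's floor. Origin at the centre of the foot's underside. A seated egg rests on the rim and centres itself, its origin then about 67 mm above the cup's origin.
- garlic: Garlic bulb, loose, about 60 mm across and 58 mm tall; not to be moved. Origin at the centre of its underside.
- tub: Yoghurt tub, loose, closed, 72 mm across and 71 mm tall; not to be moved. Origin at the centre of its underside.
Mind the look-alikes: they are no part of the job. What is shaped like the egg but green is not meant.

How it is judged:
By the outcome, as a careful person would: the job done as asked, in the order asked, and still so for the second after the job is handed in, with the robot touching nothing.
It also fails if it takes over 102 s, if anything falls off the work surface, if the arm or the gripper's body presses on something with over 40 N, if the wrist force passes 120 N, or if a joint passes its speed limit or range.

## Working session

There is one attempt and no reset: what is moved stays moved. The work goes in short steps, Python scripts to look and compute and a shell command to move; the robot and the scene stay as the last step left them, time stands still between calls to the robot, and variables do not carry over. Pictures are saved under pics/ and viewed, about 12 in all and at most 16, crops included, and the job is handed in when it is done.

```bash
ls; mkdir -p pics; cat > h.py <<'E'
import numpy as np, cv2
from cell import manip
from scipy.spatial.transform import Rotation as R
def snap(n,f):
    d=manip.grab_frame(n); cv2.imwrite(f'pics/{f}.png',d['image'][:,:,::-1]); np.savez(f'pics/{f}.npz',**{k:np.array(v) for k,v in d.items()}); return d
def ray(f,u,v,z):
    d=np.load(f'pics/{f}.npz'); Rm=cv2.Rodrigues(d['rvec'])[0]; t=d['tvec'].ravel()
    c=-Rm.T@t; r=Rm.T@np.linalg.inv(d['mtx'])@np.array([u,v,1.]); return c+r*(z-c[2])/r[2]
def proj(f,P):
    d=np.load(f'pics/{f}.npz'); return cv2.projectPoints(np.atleast_2d(np.array(P,float)),d['rvec'],d['tvec'],d['mtx'],None)[0].reshape(-1,2)
def crop(f,x0,y0,w,h,s):
    i=cv2.imread(f'pics/{f}.png')[y0:y0+h,x0:x0+w]; cv2.imwrite(f'pics/{f}_c{x0}_{y0}.png',cv2.resize(i,None,fx=s,fy=s,interpolation=cv2.INTER_CUBIC))
E
python3 - <<'E'
from h import *
for n in('scene','top'):
    d=snap(n,n+'0'); Rm=cv2.Rodrigues(np.array(d['rvec']))[0]; print(n,-Rm.T@np.array(d['tvec']).ravel(),d['mtx'])
s=manip.get_state(); print(s); print(R.from_quat(s['ee_rot']).as_matrix().round(3))
E
```

```text
pics
scene [ 1.03078433 -0.51287536  0.74240936] [[603.924005     0.         312.70973175]
 [  0.         603.924005   238.01021586]
 [  0.           0.           1.        ]]
top [ 0.35622421 -0.08438822  1.10774233] [[572.74392081   0.         314.23715943]
 [  0.         572.74392081 235.53100447]
 [  0.           0.           1.        ]]
{'clock': 0.1, 'q': array([-1.24939920e+00,  1.31057146e-01,  1.48915365e+00, -5.77266202e-05,
        1.52301646e+00, -8.53815829e-02]), 'dq': array([ 7.03654166e-06, -1.73674015e-03, -3.14226959e-03, -2.10287726e-03,
       -2.60613937e-04,  9.32020746e-05]), 'joint_torque': array([ 2.34613704e-03, -5.61342359e+01, -4.93096411e+01,  7.71766459e-02,
        2.91069690e-02, -6.28233806e-05]), 'tool_pos': array([ 0.23724011, -0.5505481 ,  0.21771857]), 'ee_rot': array([-0.69244289, -0.1434009 ,  0.69261946, -0.14225791]), 'ft_force': array([ 0.63112443, -1.18800056,  0.16295612]), 'ft_torque': array([ 0.03469742,  0.02029132, -0.00262607]), 'width': 0.9973961150464056}
[[-0.001  0.396 -0.918]
 [ 0.002 -0.918 -0.396]
 [-1.    -0.002 -0.   ]]
```

View pics/scene0.png

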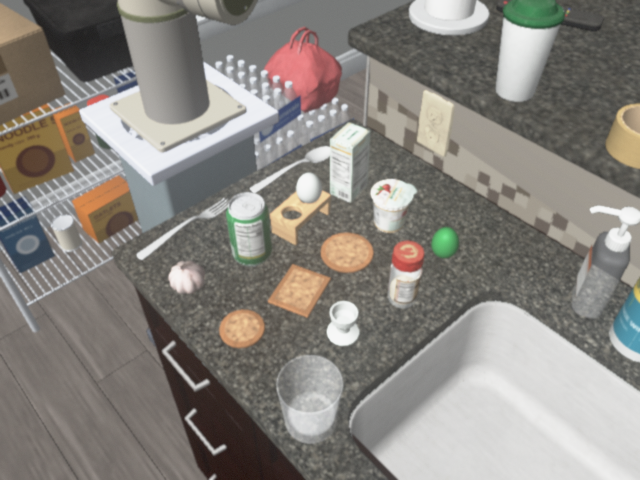

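View pics/top0.png

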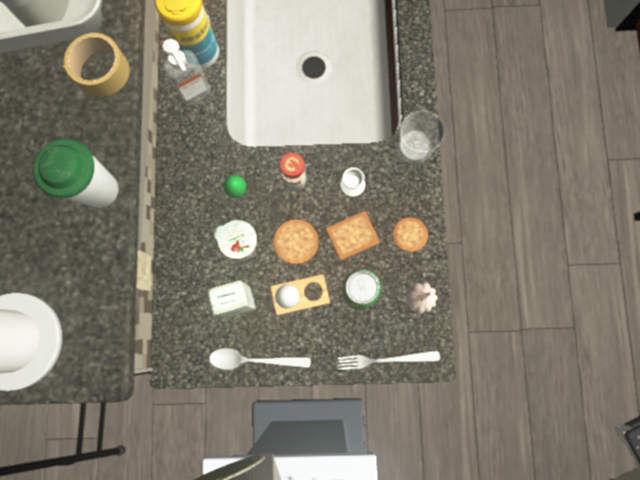

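Both pictures show the layout. In the top view: jar cap (292,166), can (363,289), carton (231,297), egg (288,295), small coaster (410,235), large (296,242), oblong (353,235), cup (353,182), tub (237,239), garlic (424,297). I'll take an enlarged crop for exact pixels.

```bash
python3 - <<'E'
from h import *
crop('top0',200,140,250,185,3.2)
E
```

```text
(no output)
```

View pics/top0_c200_140.png

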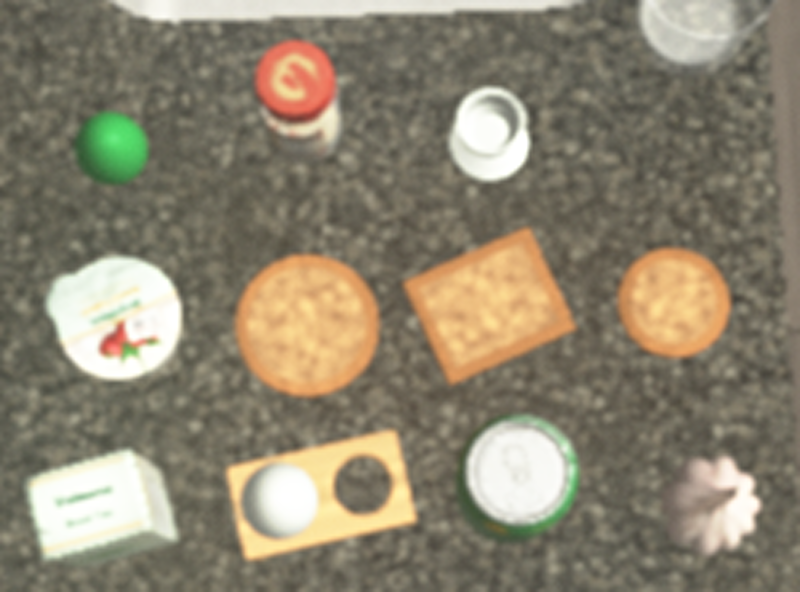

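```bash
python3 - <<'E'
from h import *
c=lambda u,v:((u+.5)/3.2-.5+200,(v+.5)/3.2-.5+140)
P=dict(jar=(296,80,.106),can=(519,474,.114),cl=(308,325,.006),cs=(675,302,.006),rim=(493,122,.05),foot=(489,144,.003),egg=(280,500,.065),tub=(120,319,.071),garlic=(714,505,.03),green=(113,148,.03))
W={k:ray('top0',*c(u,v),z) for k,(u,v,z) in P.items()}
for n,z,cs in(('box',.126,[(28,486),(132,452),(152,520),(44,559)]),('obl',.006,[(404,284),(529,228),(577,327),(450,384)]),('rack',.044,[(227,467),(396,430),(416,522),(247,560)])):
    p=np.array([ray('top0',*c(*q),z) for q in cs]); W[n]=p.mean(0)
    e=np.diff(np.vstack([p,p[:1]]),axis=0)
    print(n,np.linalg.norm(e,axis=1).round(4),np.arctan2(e[:,1],e[:,0]).round(3))
for k,v in W.items(): print(k,v.round(4),'r',np.hypot(*v[:2]).round(3),'scene',proj('scene0',v).round(1)[0])
E
python3 - <<'E'
import sys; sys.path.insert(0,'.')
from h import *
import os; os.chdir('.'); crop('scene0',150,110,320,240,2.5)
E
```

```text
box [0.0587 0.0383 0.0611 0.0402] [-1.282 -2.861  1.889  0.222]
obl [0.0844 0.068  0.0849 0.0678] [-1.174 -2.742  1.965  0.393]
rack [0.1008 0.0546 0.0999 0.0551] [-1.384 -2.958  1.762  0.199]
jar [ 0.6743 -0.0237  0.106 ] r 0.675 scene [407.5 249.9]
can [ 0.4456 -0.1407  0.114 ] r 0.467 scene [245.6 203.1]
cl [ 0.5501 -0.022   0.006 ] r 0.551 scene [346.4 249.9]
cs [ 0.5572 -0.2459  0.006 ] r 0.609 scene [241.1 326.4]
rim [ 0.6618 -0.1376  0.05  ] r 0.676 scene [343.1 311.1]
foot [ 0.6613 -0.1369  0.003 ] r 0.675 scene [342.4 329.9]
egg [ 0.4392 -0.0073  0.065 ] r 0.439 scene [308.5 186.7]
tub [0.5456 0.0829 0.071 ] r 0.552 scene [391.  191.1]
garlic [ 0.4318 -0.2581  0.03  ] r 0.503 scene [185.  272.7]
green [0.6593 0.0935 0.03  ] r 0.666 scene [444.5 241.3]
box [0.4351 0.0909 0.126 ] r 0.445 scene [349.5 133. ]
obl [ 0.5587 -0.1334  0.006 ] r 0.574 scene [299.  287.7]
rack [ 0.4434 -0.0299  0.044 ] r 0.444 scene [300.4 203.1]
```

View pics/scene0_c150_110.png

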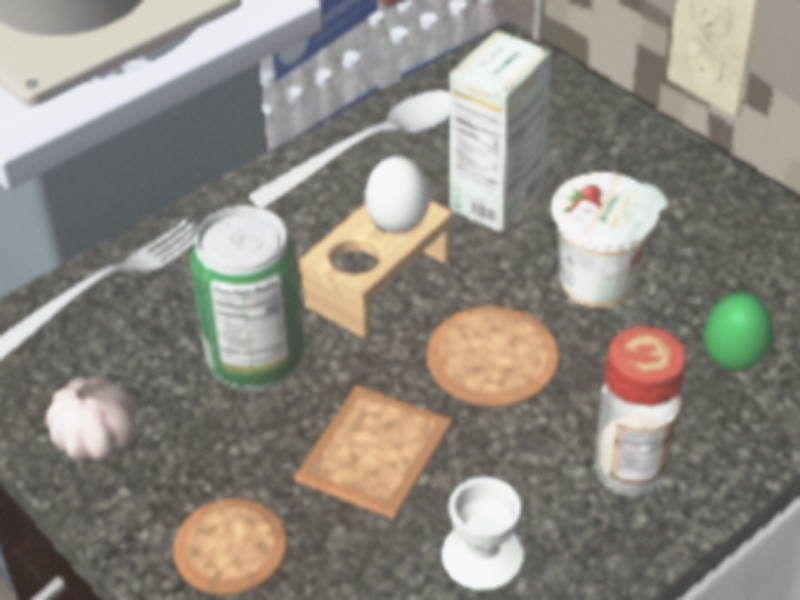

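```bash
python3 - <<'E'
from h import *
from scipy.optimize import least_squares
T=lambda u,v:((u+.5)/3.2-.5+200,(v+.5)/3.2-.5+140)
S=lambda u,v:((u+.5)/2.5-.5+150,(v+.5)/2.5-.5+110)
obs=[('top0',T(28,486),1,1,1),('top0',T(132,452),1,-1,1),('top0',T(152,520),-1,-1,1),('top0',T(44,559),-1,1,1),('top0',T(177,541),-1,-1,0),
('scene0',S(506,94),1,-1,1),('scene0',S(503,227),1,-1,0),('scene0',S(450,70),-1,-1,1),('scene0',S(452,202),-1,-1,0),('scene0',S(551,50),1,1,1),('scene0',S(497,31),-1,1,1)]
def f(p,full=False):
    r=[]
    for n,uv,a,b,h in obs:
        c,s=np.cos(p[2]),np.sin(p[2]); x,y=a*.024,b*.0315
        r.append(proj(n,[p[0]+c*x-s*y,p[1]+s*x+c*y,h*.126])[0]-uv)
    return np.ravel(r)
o=least_squares(f,[.435,.09,.2],loss='soft_l1'); print(o.x); print(f(o.x).reshape(-1,2).round(1))
def chk(n,P): print(n,(((proj('scene0',P)[0]-[150,110])+.5)*2.5).round(0))
chk('canbase',[.4456,-.1407,0]);chk('jarbase',[.6743,-.0237,0]);chk('jartop',[.6743,-.0237,.106]);chk('cantop',[.4456,-.1407,.115]);chk('cs',[.5572,-.2459,.006]);chk('cl',[.5501,-.022,.006]);chk('egg',[.4392,-.0073,.064]);chk('rim',[.6615,-.1373,.05])
E
```

```text
[0.43645804 0.09231805 0.25241021]
[[-2.8 -3.4]
 [-0.1 -2.9]
 [ 0.7  2.7]
 [-1.1  0.8]
 [ 2.2  0.2]
 [ 1.  -0.1]
 [-0.4  2.6]
 [-0.9 -0. ]
 [-2.2  2.9]
 [ 2.  -1.3]
 [-0.2 -2.6]]
canbase [256. 360.]
jarbase [628. 467.]
jartop [645. 351.]
cantop [240. 233.]
cs [229. 542.]
cl [492. 351.]
egg [397. 194.]
rim [484. 503.]
```

```bash
cat >> h.py <<'E'
def rel(x,y,z,yaw=.25):
    s=manip.get_state(); M=R.from_quat(s['ee_rot']).as_matrix()
    d=M.T@(np.array([x,y,z])-s['tool_pos'])/.05
    dy=yaw-np.arctan2(M[1,1],M[0,1]); dy=(dy+np.pi/2)%np.pi-np.pi/2
    print('t',round(s['clock'],2),'pos',s['tool_pos'].round(4),'tilt',M[:,0].round(3),'units',d.round(2),'turn',round(-dy/.15,2),'w',round(s['width'],3),'F',s['ft_force'].round(1),'q6',s['q'].round(2)[[0,5]])
E
python3 -m pendant '{"grip":[0,0,0,0,0],"offset":[[0,0,0],[0,0,0],[0,0,0],[0,0,0],[0,0,0]],"turn":[-1,-1,-1,-1,-1]}'
python3 -m pendant '{"grip":[0,0,0,0,0],"offset":[[0,0,0],[0,0,0],[0,0,0],[0,0,0],[0,0,0]],"turn":[-1,-1,-1,-1,-0.4]}'
python3 -c "
from h import *
rel(.6743,-.0237,.2)"
```

```text
clock: 0.6
tool_pos: [0.2373, -0.5507, 0.218]
ee_rot: [0.591, 0.389, -0.591, 0.388]
ft_force: [-0.4, -0.8, 0.2]
width: 1.002
clock: 1.1
tool_pos: [0.2373, -0.5507, 0.218]
ee_rot: [0.433, 0.559, -0.433, 0.558]
ft_force: [0.3, 1.1, 0.1]
width: 1.001
t 1.1 pos [ 0.2373 -0.5507  0.218 ] tilt [-0.     0.001 -1.   ] units [ 0.37 11.09 -8.03] turn 0.01 w 1.001 F [0.3 1.1 0.1] q6 [-1.25 -1.5 ]
```

```bash

python3 -m pendant '{"grip":[0,0,0,0,0],"offset":[[0,0.74,-0.535],[0,0.74,-0.535],[0,0.74,-0.535],[0,0.74,-0.535],[0,0.74,-0.535]],"turn":[0,0,0,0,0]}' | head -2
python3 -m pendant '{"grip":[0,0,0,0,0],"offset":[[0,0.74,-0.535],[0,0.74,-0.535],[0,0.74,-0.535],[0,0.74,-0.535],[0,0.74,-0.535]],"turn":[0,0,0,0,0]}' | head -2
python3 -c "
from h import *
snap('wrist','w1')
rel(.6743,-.0237,.2)"
```

```text
clock: 1.6
tool_pos: [0.3849, -0.3745, 0.2182]
clock: 2.1
tool_pos: [0.5319, -0.1997, 0.2183]
t 2.15 pos [ 0.5353 -0.1942  0.2181] tilt [ 0.002  0.004 -1.   ] units [ 0.38  3.53 -2.62] turn -0.0 w 1.0 F [-0.4  4.8  0.5] q6 [-0.44 -0.69]
```

View pics/w1.png

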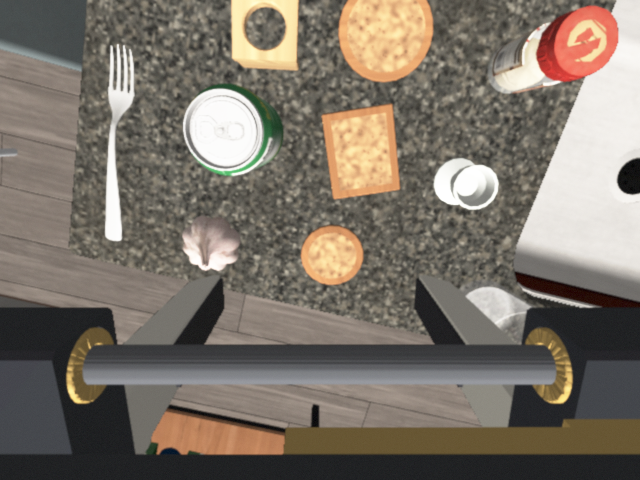

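The wrist view shows small coaster (332,255), oblong corners (323,112),(391,105),(399,190),(333,198), large coaster (386,31), can lid (222,131), jar cap top (585,41), cup rim (476,187). I'll cross-check.

```bash

python3 -c "
from h import *
for n,u,v,z in(('cs',332,255,.006),('cl',386,32,.006),('can',222,131,.115),('jar',585,41,.106),('rim',476,187,.05)): print(n,ray('w1',u,v,z).round(4))
p=np.array([ray('w1',*q,.006) for q in[(323,112),(391,105),(399,190),(333,198)]]);print(p.mean(0));e=np.diff(np.vstack([p,p[:1]]),axis=0);print(np.linalg.norm(e,axis=1),np.arctan2(e[:,1],e[:,0]))
"
python3 -m pendant '{"grip":[0,0,0,0,0],"offset":[[0,0.74,-0.54],[0,0.74,-0.54],[0,0.74,-0.54],[0,0.74,-0.54],[0,0.4,-0.29]],"turn":[0,0,0,0,0]}' | head -2
python3 -m pendant '{"grip":[0,0],"offset":[[0,0,0],[0,0,0]],"turn":[0,0]}' | head -2
python3 -c "
from h import *
snap('wrist','w2')
rel(.6743,-.0237,.2)"
```

```text
cs [ 0.5572 -0.245   0.006 ]
cl [ 0.5509 -0.0242  0.006 ]
can [ 0.447  -0.1424  0.115 ]
jar [ 0.6741 -0.0244  0.106 ]
rim [ 0.662  -0.1374  0.05  ]
[ 0.5586407  -0.13385849  0.006     ]
[0.0659923  0.08315126 0.06806508 0.08471854] [ 0.34381368 -1.17424505 -2.77352288  1.94212118]
clock: 2.65
tool_pos: [0.6654, -0.0385, 0.2177]
clock: 2.85
tool_pos: [0.6639, -0.0416, 0.2178]
t 2.9 pos [ 0.6636 -0.0423  0.218 ] tilt [-0.001 -0.    -1.   ] units [ 0.36  0.3  -0.31] turn -0.03 w 0.997 F [-1.3  0.3  0.6] q6 [-0.14 -0.39]
```

View pics/w2.png

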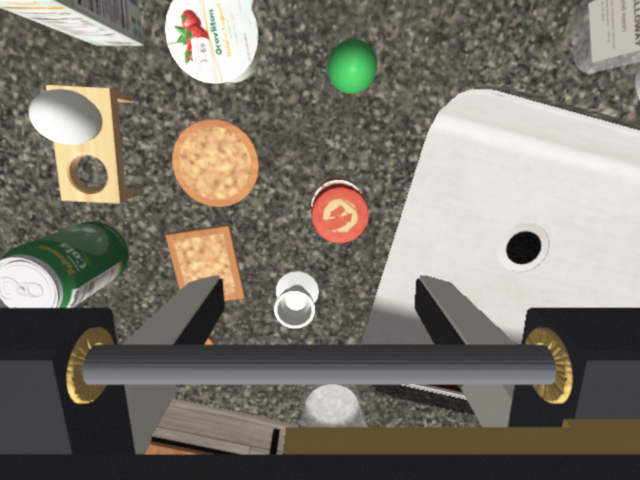

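The jar cap is at (340,214) and the large coaster at (216,163); earlier estimates agree within about 2 mm. Going in on the jar.

```bash

python3 -c "
from h import *
print(ray('w2',340,214,.106),ray('w2',216,163,.006))"
python3 -m pendant '{"grip":[0,0,0,0,0],"offset":[[0,0.3,-0.31],[0.7,0,0],[0.7,0,0],[0.5,0,0],[0,0,0]],"turn":[0,0,0,0,0]}' | head -2
python3 -c "
from h import *
rel(.6743,-.0237,.041)"
```

```text
[ 0.67511069 -0.02280358  0.106     ] [ 0.55137599 -0.02143953  0.006     ]
clock: 3.4
tool_pos: [0.6711, -0.0243, 0.1184]
t 3.4 pos [ 0.6711 -0.0243  0.1184] tilt [-0.009  0.001 -1.   ] units [1.55 0.08 0.01] turn -0.04 w 0.999 F [-0.3  0.9 -0.5] q6 [-0.11 -0.36]
```

```bash

python3 -m pendant '{"grip":[0,0,0,0,0],"offset":[[0.4,0.07,0],[0.5,0,0],[0.5,0,0],[0.15,0,0],[0,0,0]],"turn":[0,0,0,0,0]}' | head -2
python3 -c "
from h import *
rel(.6746,-.0235,.041)"
```

```text
clock: 3.9
tool_pos: [0.6778, -0.0229, 0.0462]
t 3.9 pos [ 0.6778 -0.0229  0.0462] tilt [-0.001  0.    -1.   ] units [ 0.1  -0.06 -0.  ] turn -0.03 w 1.003 F [-0.3 -0.3 -0.9] q6 [-0.11 -0.35]
```

```bash

python3 -m pendant '{"grip":[0,0,0,0.6,0.6],"offset":[[0.05,-0.06,0],[0,0,0],[0,0,0],[0,0,0],[0,0,0]],"turn":[0,0,0,0,0]}' | grep -E "pos|width"
python3 -m pendant '{"grip":[0.6,0.6,0.6,0.6,0.6],"offset":[[0,0,0],[0,0,0],[0,0,0],[0,0,0],[0,0,0]],"turn":[0,0,0,0,0]}'
python3 -c "
from h import *
rel(.6746,-.0235,.041)"
```

```text
tool_pos: [0.6758, -0.0229, 0.0442]
width: 0.871
clock: 4.9
tool_pos: [0.6755, -0.0229, 0.0436]
ee_rot: [0.435, 0.558, -0.435, 0.558]
ft_force: [-0.3, -0.2, -0.1]
width: 0.473
t 4.9 pos [ 0.6755 -0.0229  0.0436] tilt [-0.  0. -1.] units [ 0.05 -0.02  0.01] turn -0.03 w 0.473 F [-0.3 -0.2 -0.1] q6 [-0.11 -0.36]
```

```bash

python3 -m pendant '{"grip":[1,1,1,1,1],"offset":[[0,0,0],[0,0,0],[0,0,0],[-0.3,0,0],[-0.5,0,0]],"turn":[0,0,0,0,0]}'
python3 -m pendant '{"grip":[1,1,1,1],"offset":[[-0.5,0,0],[-0.3,0,0],[0,0,0],[0,0,0]],"turn":[0,0,0,0]}'
python3 -c "
from h import *
rel(.5572,-.2455,.13);snap('scene','s1');crop('scene0',0,0,10,10,1);crop('s1',300,140,200,200,3)"
```

```text
clock: 5.4
tool_pos: [0.6736, -0.0228, 0.0823]
ee_rot: [0.434, 0.559, -0.436, 0.556]
ft_force: [0.5, -0.5, -1.0]
width: 0.473
clock: 5.8
tool_pos: [0.6755, -0.023, 0.1236]
ee_rot: [0.435, 0.557, -0.435, 0.558]
ft_force: [-0.6, -0.5, -1.6]
width: 0.476
t 5.8 pos [ 0.6755 -0.023   0.1236] tilt [ 0. -0. -1.] units [-0.13 -3.38  3.74] turn -0.03 w 0.476 F [-0.6 -0.5 -1.6] q6 [-0.11 -0.36]
```

View pics/s1_c300_140.png

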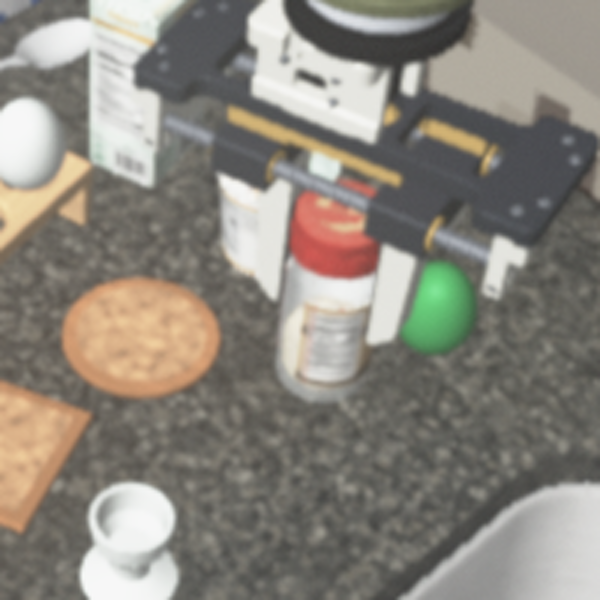

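The jar hangs upright, clear of the counter. Carrying it to the small coaster.

```bash

python3 -m pendant '{"grip":[1,1,1,1,1],"offset":[[0,-0.3,0.33],[0,-0.5,0.55],[0,-0.55,0.61],[0,-0.55,0.61],[0,-0.55,0.61]],"turn":[0,0,0,0,0]}' |head -2
python3 -m pendant '{"grip":[1,1,1,1,1],"offset":[[0,-0.45,0.5],[0,-0.3,0.33],[0,-0.18,0.2],[0,0,0],[0,0,0]],"turn":[0,0,0,0,0]}' |head -2
python3 -c "
from h import *
rel(.5574,-.2457,.0497)"
```

```text
clock: 6.35
tool_pos: [0.5876, -0.1849, 0.1215]
clock: 6.85
tool_pos: [0.5571, -0.2447, 0.1228]
t 6.85 pos [ 0.5571 -0.2447  0.1228] tilt [-0.001  0.001 -1.   ] units [1.46 0.   0.02] turn -0.03 w 0.474 F [-0.  -0.6 -0.3] q6 [-0.5  -0.74]
```

```bash

python3 -m pendant '{"grip":[1,1,1,1,1],"offset":[[0.4,0,0.015],[0.5,0,0],[0.35,0,0],[0.1,0,0],[0,0,0]],"turn":[0,0,0,0,0]}' |grep -E "pos|force"
python3 -m pendant '{"grip":[1,1],"offset":[[0.05,0,0],[0,0,0]],"turn":[0,0]}' |grep -E "pos|force"
python3 -c "
from h import *
rel(.5575,-.2453,.0497)"
```

```text
tool_pos: [0.5571, -0.2447, 0.0551]
ft_force: [-0.0, -0.2, -0.5]
tool_pos: [0.5582, -0.2463, 0.0547]
ft_force: [-0.1, 1.2, -0.7]
t 7.55 pos [ 0.5582 -0.2463  0.0547] tilt [ 0.002 -0.001 -1.   ] units [ 0.1  -0.01 -0.02] turn -0.02 w 0.473 F [-0.1  1.2 -0.7] q6 [-0.5  -0.75]
```

```bash

python3 -m pendant '{"grip":[1,1,1,1],"offset":[[0.05,0,-0.01],[0.04,0,0],[0,0,0],[0,0,0]],"turn":[0,0,0,0]}' |grep -E "pos|force"
python3 -c "
from h import *
rel(.5575,-.2453,.0497)"
```

```text
tool_pos: [0.5576, -0.246, 0.0496]
ft_force: [1.3, 0.0, 1.3]
t 7.95 pos [ 0.5576 -0.246   0.0496] tilt [ 0.001 -0.    -1.   ] units [-0.    0.   -0.01] turn -0.03 w 0.472 F [1.3 0.  1.3] q6 [-0.5  -0.75]
```

```bash

python3 -m pendant '{"grip":[1,1,0.3,0,0],"offset":[[0.015,0,0],[0,0,0],[0,0,0],[0,0,0],[0,0,0]],"turn":[0,0,0,0,0]}' |grep -E "pos|force|width"
python3 -m pendant '{"grip":[0,0,0,0,0],"offset":[[0,0,0],[-0.5,0,0],[-1,0,0],[-1,0,0],[-0.8,0,0]],"turn":[0,0,0,0,0]}' |grep -E "pos|width"
python3 -c "
from h import *
rel(.4465,-.1412,.2);snap('wrist','w3')"
```

```text
tool_pos: [0.5569, -0.2456, 0.0481]
ft_force: [-0.3, 0.1, 0.4]
width: 0.684
tool_pos: [0.5575, -0.2459, 0.2165]
width: 1.002
t 8.95 pos [ 0.5575 -0.2459  0.2165] tilt [ 0.002 -0.001 -1.   ] units [ 0.32 -1.64 -2.57] turn -0.03 w 1.002 F [ 1.3 -1.1 -0.3] q6 [-0.5  -0.75]
```

View pics/w3.png

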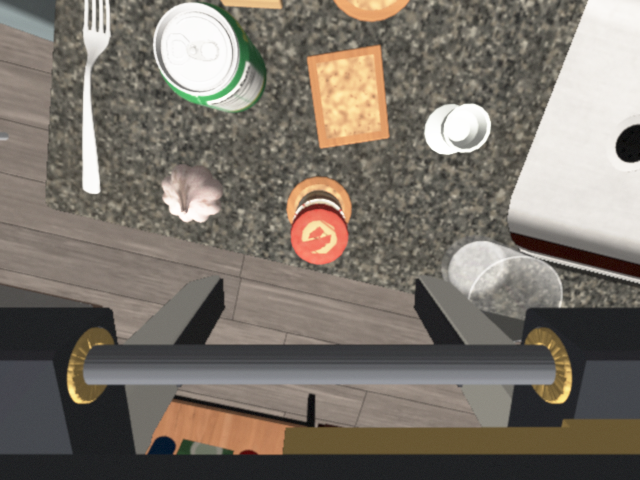

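The jar stands on the small coaster (cap (319,236), coaster (319,209)). Checking, then on to the can.

```bash

python3 -c "
from h import *
print(ray('w3',319.5,236,.112),ray('w3',319.5,209,.006))"
python3 -m pendant '{"grip":[0,0,0,0,0],"offset":[[0,-0.4,-0.64],[0,-0.41,-0.64],[0,-0.41,-0.64],[0,-0.41,-0.64],[0,0,0]],"turn":[0,0,0,0,0]}' |head -2
python3 -m pendant '{"grip":[0,0],"offset":[[0,0,0],[0,0,0]],"turn":[0,0]}' |head -2
python3 -c "
from h import *
rel(.4462,-.1412,.055);snap('wrist','w4');i=cv2.imread('pics/w4.png');
m=cv2.inRange(i,(170,170,170),(255,255,255));print(cv2.connectedComponentsWithStats(m)[2:][0][:0]);crop('w4',200,80,240,180,3)"
```

```text
[ 0.55772459 -0.24608411  0.112     ] [ 0.55797872 -0.24566576  0.006     ]
clock: 9.5
tool_pos: [0.4441, -0.1388, 0.2123]
clock: 9.7
tool_pos: [0.4477, -0.142, 0.2137]
t 9.7 pos [ 0.4477 -0.142   0.2137] tilt [ 0.001 -0.001 -1.   ] units [ 3.17 -0.03 -0.02] turn -0.03 w 0.997 F [-0.1  0.6 -0.1] q6 [-0.42 -0.66]
[]
```

View pics/w4_c200_80.png

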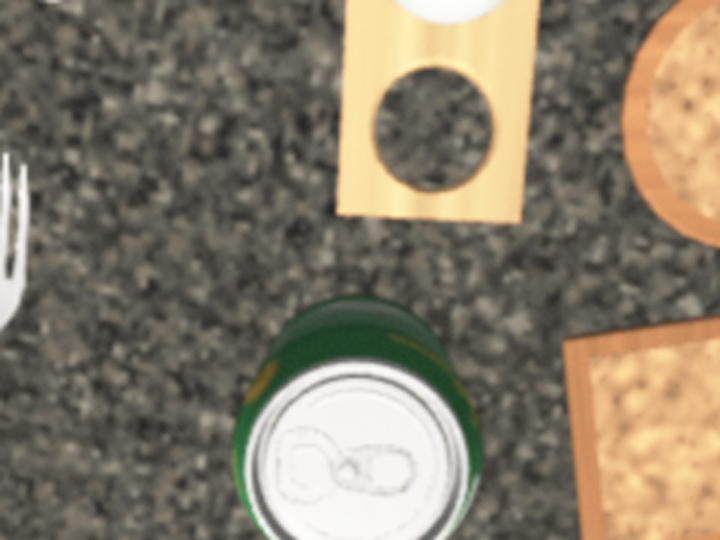

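The can lid centre sits at about (319,237) in the full frame, jaws either side of it. Descending.

```bash

python3 -c "
from h import *
print(ray('w4',319,237,.115))"
python3 -m pendant '{"grip":[0,0,0,0,0],"offset":[[0.7,-0.02,0],[0.7,0,0],[0.7,0,0],[0.6,0,0],[0.3,0,0]],"turn":[0,0,0,0,0]}' |head -2
python3 -m pendant '{"grip":[0,0],"offset":[[0.1,0,0],[0,0,0]],"turn":[0,0]}' |head -2
python3 -c "
from h import *
rel(.4462,-.1412,.055)"
```

```text
[ 0.44720552 -0.14145718  0.115     ]
clock: 10.25
tool_pos: [0.4446, -0.1415, 0.06]
clock: 10.45
tool_pos: [0.4459, -0.1419, 0.0578]
t 10.45 pos [ 0.4459 -0.1419  0.0578] tilt [-0.001  0.001 -1.   ] units [ 0.06  0.01 -0.01] turn -0.03 w 0.999 F [0.9 0.2 0.3] q6 [-0.42 -0.66]
```

```bash

python3 -m pendant '{"grip":[0.5,0.5,1,1,1],"offset":[[0.04,0.02,0],[0,0,0],[0,0,0],[0,0,0],[0,0,0]],"turn":[0,0,0,0,0]}' |grep -E "pos|width"
python3 -m pendant '{"grip":[1,1,1,1,1],"offset":[[0,0,0],[-0.3,0,0],[-0.5,0,0],[-0.4,0,0],[0,0,0]],"turn":[0,0,0,0,0]}' |grep -E "pos|force|width"
python3 -c "
from h import *
rel(.5509,-.0224,.115)"
```

```text
tool_pos: [0.4474, -0.1416, 0.0571]
width: 0.693
tool_pos: [0.4487, -0.1421, 0.1189]
ft_force: [-0.1, 0.1, -3.4]
width: 0.693
t 11.45 pos [ 0.4487 -0.1421  0.1189] tilt [ 0.004 -0.002 -1.   ] units [ 0.08  2.57 -1.82] turn -0.03 w 0.693 F [-0.1  0.1 -3.4] q6 [-0.42 -0.66]
```

```bash

python3 -m pendant '{"grip":[1,1,1,1,1],"offset":[[0,0.3,-0.21],[0,0.5,-0.36],[0,0.6,-0.42],[0,0.5,-0.36],[0,0.4,-0.28]],"turn":[0,0,0,0,0]}' |head -2
python3 -m pendant '{"grip":[1,1,1,1,1],"offset":[[0,0.25,-0.18],[0,0,0],[0.3,0,0],[0.4,0,0],[0.2,0,0]],"turn":[0,0,0,0,0]}' |grep -E "pos|force"
python3 -m pendant '{"grip":[1,1],"offset":[[0.05,0,0],[0,0,0]],"turn":[0,0]}' |grep -E "pos|force"
python3 -c "
from h import *
rel(.5509,-.0224,.0631)"
```

```text
clock: 11.95
tool_pos: [0.5386, -0.0327, 0.1143]
tool_pos: [0.5462, -0.0234, 0.0682]
ft_force: [0.2, -0.0, -3.2]
tool_pos: [0.5478, -0.0231, 0.0682]
ft_force: [0.3, 0.0, -1.6]
t 12.65 pos [ 0.5478 -0.0231  0.0682] tilt [-0.001  0.    -1.   ] units [0.1  0.06 0.  ] turn -0.03 w 0.694 F [ 0.3  0.  -1.6] q6 [-0.14 -0.38]
```

```bash

python3 -m pendant '{"grip":[1,1,1,1],"offset":[[0.03,0.06,0],[0.03,0,0],[0,0,0],[0,0,0]],"turn":[0,0,0,0]}' |grep -E "pos|force"
python3 -c "
from h import *
rel(.5509,-.0224,.0631)"
```

```text
tool_pos: [0.5518, -0.0218, 0.0662]
ft_force: [-0.9, 0.4, -1.8]
t 13.05 pos [ 0.5518 -0.0218  0.0662] tilt [ 0. -0. -1.] units [ 0.06 -0.02  0.01] turn -0.03 w 0.694 F [-0.9  0.4 -1.8] q6 [-0.13 -0.38]
```

```bash

python3 -m pendant '{"grip":[1,1,1,1],"offset":[[0.04,-0.01,0],[0.02,0,0],[0,0,0],[0,0,0]],"turn":[0,0,0,0]}' |grep -E "pos|force"
python3 -m pendant '{"grip":[1,1,1],"offset":[[0.02,0,0],[0,0,0],[0,0,0]],"turn":[0,0,0]}' |grep -E "pos|force"
python3 -c "
from h import *
rel(.5509,-.0224,.0631)"
```

```text
tool_pos: [0.5511, -0.022, 0.0631]
ft_force: [-1.5, 0.3, 1.3]
tool_pos: [0.5511, -0.0221, 0.0631]
ft_force: [-5.6, 0.1, 10.1]
t 13.75 pos [ 0.5511 -0.0221  0.0631] tilt [ 0. -0. -1.] units [-0.   -0.01  0.01] turn -0.03 w 0.692 F [-5.6  0.1 10.1] q6 [-0.13 -0.38]
```

Firm contact; releasing, rising, and going above the carton.

```bash

python3 -m pendant '{"grip":[0.5,0,0,0,0],"offset":[[0,0,0],[0,0,0],[0,0,0],[0,0,0],[-0.5,0,0]],"turn":[0,0,0,0,0]}' |grep -E "pos|force|width"
python3 -m pendant '{"grip":[0,0,0,0,0],"offset":[[-1,0,0],[-1,0,0],[-0.9,0,0],[0,0,0],[0,0,0]],"turn":[0,0,0,0,0]}' |grep -E "pos|width"
python3 -c "
from h import *
rel(.4365,.0923,.225);snap('wrist','w5')"
```

```text
tool_pos: [0.548, -0.0216, 0.0832]
ft_force: [-0.2, -1.0, 0.4]
width: 0.977
tool_pos: [0.5521, -0.0221, 0.2334]
width: 0.998
t 14.75 pos [ 0.5521 -0.0221  0.2334] tilt [ 0.003 -0.    -1.   ] units [ 0.16 -1.69 -2.78] turn -0.03 w 0.998 F [-0.1 -0.  -0.7] q6 [-0.13 -0.38]
```

View pics/w5.png

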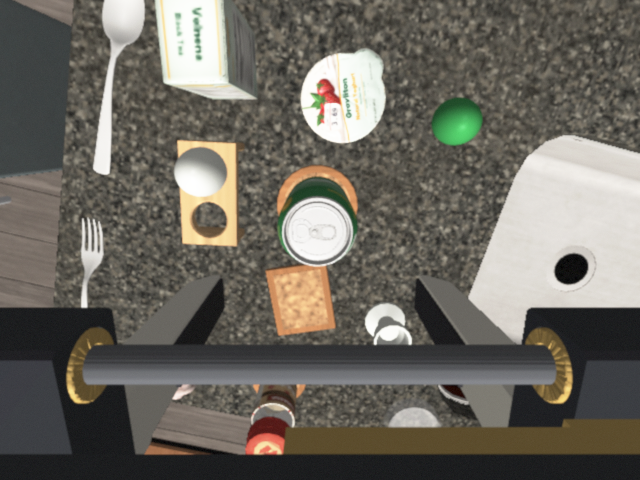

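The can stands on its coaster (lid (319,231), coaster (317,207)). Moving over the carton for a closer look.

```bash

python3 -c "
from h import *
print(ray('w5',319,231,.121),ray('w5',317,207,.006))"
python3 -m pendant '{"grip":[0,0,0,0,0],"offset":[[-0.2,-0.42,-0.69],[0,-0.42,-0.69],[0,-0.42,-0.69],[0,-0.3,-0.49],[0,0,0]],"turn":[0,0,0,0,0]}' |head -2
python3 -m pendant '{"grip":[0,0],"offset":[[0,0,0],[0,0,0]],"turn":[0,0]}' |head -2
python3 -c "
from h import *
rel(.4365,.0923,.225);snap('wrist','w6');crop('w6',200,80,240,220,2.7)"
```

```text
[ 0.55163988 -0.02050237  0.121     ] [ 0.55059658 -0.02344012  0.006     ]
clock: 15.3
tool_pos: [0.4414, 0.0851, 0.2396]
clock: 15.5
tool_pos: [0.4442, 0.0826, 0.2408]
t 15.5 pos [0.4442 0.0826 0.2408] tilt [-0.002 -0.    -1.   ] units [ 0.32 -0.1  -0.23] turn -0.03 w 1.001 F [ 0.4 -0.1 -0.3] q6 [ 0.07 -0.18]
```

View pics/w6_c200_80.png

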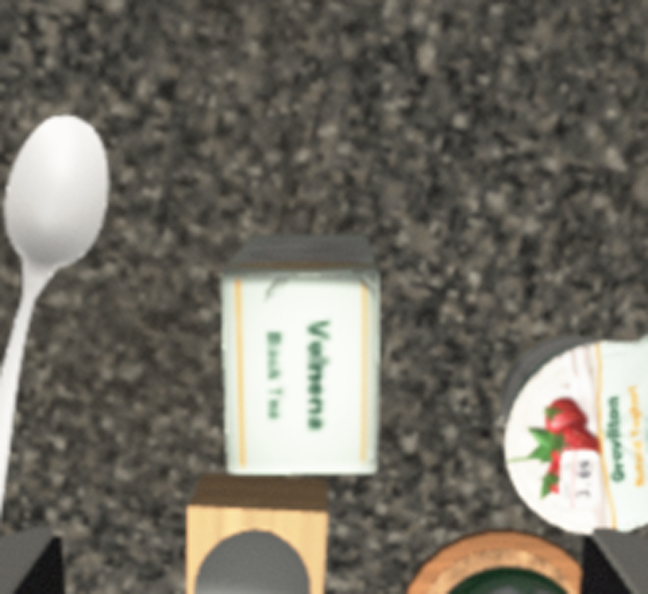

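```bash

python3 -c "
from h import *
c=lambda u,v:((u+.5)/2.7-.5+200,(v+.5)/2.7-.5+80)
p=np.array([ray('w6',*c(*q),.126) for q in[(222,272),(380,270),(377,474),(230,474)]]);print(p.mean(0));e=np.diff(np.vstack([p,p[:1]]),axis=0);print(np.linalg.norm(e,axis=1),np.arctan2(e[:,1],e[:,0]))
t=snap('top','top1');i=cv2.imread('pics/top1.png')
crop('top1',270,140,180,130,4.4)
rel(.4365,.0923,.2)"
```

```text
[0.43539581 0.09182242 0.126     ]
[0.04417898 0.0598762  0.04341909 0.05933726] [ 0.25883081 -1.32414863 -2.89507273  1.83019547]
t 15.6 pos [0.4445 0.0825 0.2412] tilt [-0.001 -0.    -1.   ] units [ 0.82 -0.11 -0.23] turn -0.03 w 0.997 F [-0.7  0.6  0.1] q6 [ 0.07 -0.17]
```

View pics/top1_c270_140.png

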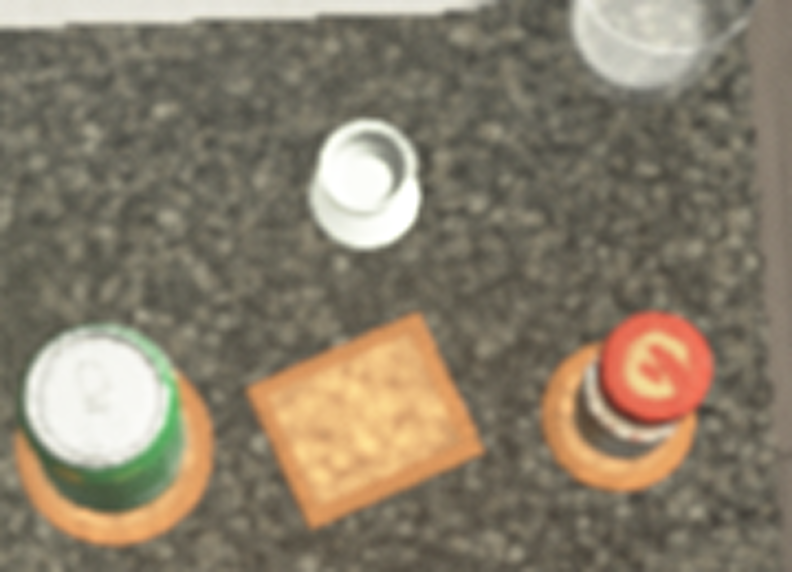

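```bash

python3 -c "
from h import *
print(ray('top1',(97.5)/4.4-.5+270,396.5/4.4-.5+140,.121),ray('top1',(657.5)/4.4-.5+270,367.5/4.4-.5+140,.112))"
python3 -m pendant '{"grip":[0,0,0.15,0.15,0.15],"offset":[[0.4,-0.11,-0.23],[0.5,0,0],[0.6,0,0],[0.6,0,0],[0.6,0,0]],"turn":[0,0,0,0,0]}' |grep -E "pos|width"
python3 -c "
from h import *
rel(.4361,.092,.056,.253)"
```

```text
[ 0.55077272 -0.02143146  0.121     ] [ 0.55714098 -0.24612308  0.112     ]
tool_pos: [0.4364, 0.0923, 0.1055]
width: 0.853
t 16.1 pos [0.4364 0.0923 0.1055] tilt [-0. -0. -1.] units [ 0.99 -0.01  0.  ] turn -0.05 w 0.853 F [0.2 0.5 0. ] q6 [ 0.09 -0.15]
```

```bash

python3 -m pendant '{"grip":[0.15,0.15,0.15,0.15,0.15],"offset":[[0.5,0,0],[0.25,0,0],[0,0,0],[0,0,0],[0,0,0]],"turn":[0,0,0,0,0]}' |grep -E "pos|width|force"
python3 -m pendant '{"grip":[1,1,1,1,1],"offset":[[0,0,0],[0,0,0],[0,0,0],[0,0,0],[0,0,0]],"turn":[0,0,0,0,0]}' |grep -E "pos|width|force"
python3 -c "
from h import *
rel(.4361,.092,.056,.253)"
```

```text
tool_pos: [0.4375, 0.093, 0.071]
ft_force: [-0.6, -0.0, -0.2]
width: 0.848
tool_pos: [0.4361, 0.093, 0.0695]
ft_force: [-0.1, -0.1, 0.9]
width: 0.518
t 17.1 pos [0.4361 0.093  0.0695] tilt [ 0.  0. -1.] units [ 0.27 -0.01  0.02] turn -0.05 w 0.518 F [-0.1 -0.1  0.9] q6 [ 0.1  -0.15]
```

Carton held (48 mm opening). Lifting high enough to pass over the can.

```bash

python3 -m pendant '{"grip":[1,1,1,1,1],"offset":[[-0.4,0,0],[-0.7,0,0],[-0.8,0,0],[-0.7,0,0],[-0.5,0,0]],"turn":[0,0,0,0,0]}' |grep -E "pos|width|force"
python3 -m pendant '{"grip":[1,1,1],"offset":[[0,0,0],[0,0,0],[0,0,0]],"turn":[-0.5,-0.5,0]}' |grep -E "pos|width|force"
python3 -c "
from h import *
rel(.5584,-.1328,.22,.39)"
```

```text
tool_pos: [0.4366, 0.0931, 0.227]
ft_force: [1.3, 0.1, -0.8]
width: 0.52
tool_pos: [0.436, 0.093, 0.2243]
ft_force: [-0.7, -0.5, -1.5]
width: 0.516
t 17.9 pos [0.436  0.093  0.2243] tilt [-0.  0. -1.] units [0.09 0.51 5.11] turn 0.05 w 0.516 F [-0.7 -0.5 -1.5] q6 [ 0.09 -0.3 ]
```

```bash

python3 -m pendant '{"grip":[1,1,1,1,1],"offset":[[0,0.04,0.4],[0,0.06,0.6],[0,0.08,0.75],[0,0.08,0.75],[0,0.08,0.8]],"turn":[0,0,0,0,0]}' |grep -E "pos|width"
python3 -m pendant '{"grip":[1,1,1,1,1],"offset":[[0,0.07,0.7],[0,0.05,0.6],[0,0.04,0.4],[0,0,0.1],[0,0,0]],"turn":[0,0,0,0,0]}' |grep -E "pos|width"
python3 -m pendant '{"grip":[1],"offset":[[0,0,0]],"turn":[0]}' |grep -E "pos|width"
python3 -c "
from h import *
rel(.5584,-.1328,.0755,.39);snap('scene','s2');crop('s2',200,100,240,220,2.7)"
```

```text
tool_pos: [0.5156, -0.0538, 0.2239]
width: 0.516
tool_pos: [0.5572, -0.1329, 0.2236]
width: 0.52
tool_pos: [0.557, -0.1318, 0.224]
width: 0.517
t 19.0 pos [ 0.557  -0.1318  0.224 ] tilt [-0.001  0.001 -1.   ] units [2.97 0.02 0.03] turn 0.04 w 0.517 F [-0.   0.9 -0.5] q6 [-0.32 -0.72]
```

View pics/s2_c200_100.png

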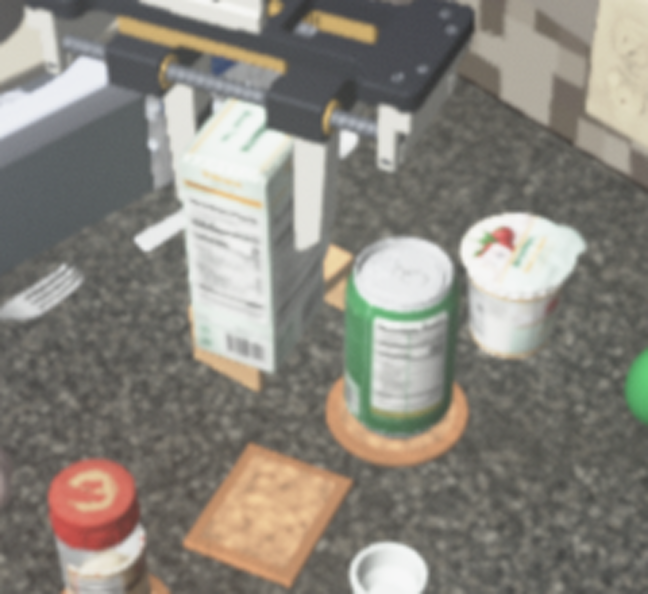

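The carton hangs upright above the oblong coaster, square to it. Lowering.

```bash

python3 -m pendant '{"grip":[1,1,1,1,1],"offset":[[0.4,0.02,0.02],[0.6,0,0],[0.7,0,0],[0.6,0,0],[0.35,0,0]],"turn":[0,0,0,0,0]}' |grep -E "pos|force"
python3 -m pendant '{"grip":[1,1,1],"offset":[[0.15,0,0],[0,0,0],[0,0,0]],"turn":[0,0,0]}' |grep -E "pos|force"
python3 -c "
from h import *
rel(.5584,-.1328,.0755,.39)"
```

```text
tool_pos: [0.557, -0.1314, 0.0891]
ft_force: [-0.6, -0.8, -1.4]
tool_pos: [0.5596, -0.133, 0.0858]
ft_force: [0.7, 0.4, -0.8]
t 19.85 pos [ 0.5596 -0.133   0.0858] tilt [ 0.002 -0.001 -1.   ] units [ 0.21 -0.02 -0.01] turn 0.04 w 0.52 F [ 0.7  0.4 -0.8] q6 [-0.32 -0.72]
```

```bash

python3 -m pendant '{"grip":[1,1,1,1],"offset":[[0.1,-0.02,0],[0.06,0,0],[0,0,0],[0,0,0]],"turn":[0,0,0,0]}' |grep -E "pos|force"
python3 -m pendant '{"grip":[1,1,1],"offset":[[0.02,0,0],[0,0,0],[0,0,0]],"turn":[0,0,0]}' |grep -E "pos|force"
python3 -c "
from h import *
rel(.5584,-.1328,.0755,.39)"
```

```text
tool_pos: [0.5579, -0.1336, 0.0765]
ft_force: [0.1, -0.3, -1.7]
tool_pos: [0.558, -0.1337, 0.0755]
ft_force: [0.2, -0.4, -0.8]
t 20.55 pos [ 0.558  -0.1337  0.0755] tilt [ 0. -0. -1.] units [ 0.    0.01 -0.01] turn 0.04 w 0.517 F [ 0.2 -0.4 -0.8] q6 [-0.32 -0.72]
```

```bash

python3 -m pendant '{"grip":[1,1,1],"offset":[[0.02,0,-0.01],[0,0,0],[0,0,0]],"turn":[0,0,0]}' |grep -E "pos|force"
python3 -c "
from h import *
rel(.5584,-.1328,.0755,.39)"
```

```text
tool_pos: [0.5581, -0.1336, 0.0755]
ft_force: [-1.4, -1.4, 7.1]
t 20.85 pos [ 0.5581 -0.1336  0.0755] tilt [ 0.001 -0.001 -1.   ] units [ 0.    0.01 -0.01] turn 0.04 w 0.516 F [-1.4 -1.4  7.1] q6 [-0.32 -0.72]
```

```bash

python3 -m pendant '{"grip":[0.5,0,0,0,0],"offset":[[0,0,0],[0,0,0],[0,0,0],[0,0,0],[-0.5,0,0]],"turn":[0,0,0,0,0]}' |grep -E "pos|width"
python3 -m pendant '{"grip":[0,0,0,0,0],"offset":[[-0.9,0,0],[-1,0,0],[-0.9,0,0],[0,0,0],[0,0,0]],"turn":[0,0,0,0.65,0.65]}' |grep -E "pos|width"
python3 -c "
from h import *
rel(.4392,-.0073,.22,.2);snap('wrist','w7')"
```

```text
tool_pos: [0.5548, -0.1321, 0.0955]
width: 0.812
tool_pos: [0.5589, -0.1334, 0.242]
width: 0.997
t 21.85 pos [ 0.5589 -0.1334  0.242 ] tilt [ 0.004 -0.001 -1.   ] units [ 0.43 -1.86 -2.94] turn -0.02 w 0.997 F [ 0.2 -0.1 -0.2] q6 [-0.32 -0.52]
```

View pics/w7.png

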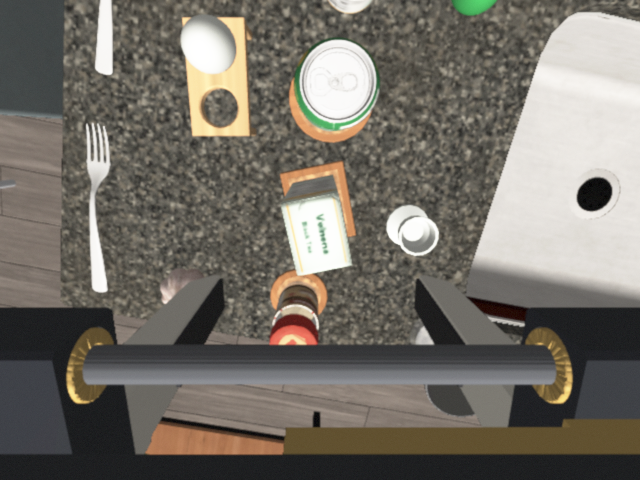

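All three items stand on their coasters, carton square. Now the egg, at (208,44).

```bash

python3 -m pendant '{"grip":[0,0,0,0,0],"offset":[[0,-0.4,-0.65],[0,-0.5,-0.8],[0,-0.5,-0.8],[0,-0.46,-0.69],[0,0,0]],"turn":[0,0,0,0,0]}' |head -2
python3 -m pendant '{"grip":[0,0,0],"offset":[[0.4,0,0],[0,0,0],[0,0,0]],"turn":[0,0,0]}' |head -2
python3 -c "
from h import *
rel(.4392,-.0073,.048,.2);snap('wrist','w8');crop('w8',200,80,240,200,3)"
```

```text
clock: 22.4
tool_pos: [0.4345, -0.0048, 0.2388]
clock: 22.7
tool_pos: [0.437, -0.0079, 0.2191]
t 22.7 pos [ 0.437  -0.0079  0.2191] tilt [-0.001  0.    -1.   ] units [ 3.42  0.05 -0.  ] turn 0.01 w 0.999 F [ 0.3 -0.2  0.2] q6 [-0.14 -0.34]
```

View pics/w8_c200_80.png

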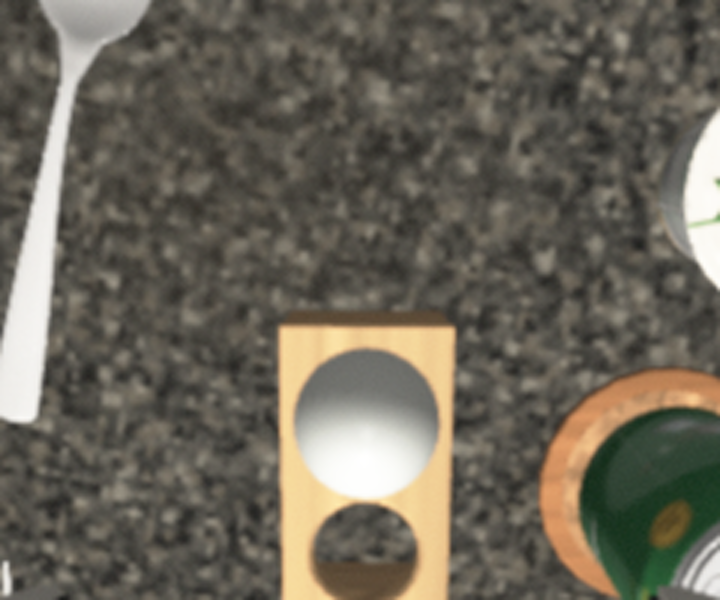

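```bash

python3 -c "
from h import *
print(ray('w8',322.2,221,.066))"
python3 -m pendant '{"grip":[0,0,0,0,0],"offset":[[0.6,0.04,0],[0.8,0,0],[0.8,0,0],[0.6,0,0],[0.3,0,0]],"turn":[0,0,0,0,0]}' |grep -E "pos|force"
python3 -m pendant '{"grip":[0,0],"offset":[[0,0,0],[0,0,0]],"turn":[0,0]}' |grep -E "pos|force"
python3 -c "
from h import *
rel(.4392,-.0073,.048,.2)"
```

```text
[ 0.43913802 -0.00678066  0.066     ]
tool_pos: [0.4378, -0.0074, 0.0618]
ft_force: [-0.2, 0.0, -0.2]
tool_pos: [0.4399, -0.0075, 0.0653]
ft_force: [-0.0, -0.0, -0.0]
t 23.45 pos [ 0.4399 -0.0075  0.0653] tilt [ 0. -0. -1.] units [ 0.35 -0.01 -0.01] turn 0.01 w 0.998 F [-0. -0. -0.] q6 [-0.13 -0.33]
```

```bash

python3 -m pendant '{"grip":[0,0,0,0],"offset":[[0.2,-0.01,-0.01],[0.13,0,0],[0,0,0],[0,0,0]],"turn":[0,0,0,0]}' |grep -E "pos|force"
python3 -m pendant '{"grip":[0.5,0.5,0.5,1,1],"offset":[[0,0,0],[0,0,0],[0,0,0],[0,0,0],[0,0,0]],"turn":[0,0,0,0,0]}' |grep -E "pos|force|width"
python3 -m pendant '{"grip":[1,1,1,1],"offset":[[0,0,0],[0,0,0],[0,0,0],[0,0,0]],"turn":[0,0,0,0]}' |grep -E "pos|force|width"
python3 -c "
from h import *
rel(.4392,-.0073,.048,.2)"
```

```text
tool_pos: [0.4386, -0.0068, 0.048]
ft_force: [0.6, -0.8, 0.1]
tool_pos: [0.4386, -0.0068, 0.048]
ft_force: [0.4, -0.3, 0.9]
width: 0.618
tool_pos: [0.4389, -0.0068, 0.0481]
ft_force: [1.6, 0.5, 0.1]
width: 0.462
t 24.75 pos [ 0.4389 -0.0068  0.0481] tilt [ 0.001  0.    -1.   ] units [0.   0.   0.01] turn 0.01 w 0.462 F [1.6 0.5 0.1] q6 [-0.13 -0.33]
```

```bash

python3 -m pendant '{"grip":[1,1,1,1,1],"offset":[[0,0,0],[-0.2,0,0],[-0.5,0,0],[-0.7,0,0],[-0.7,0,0]],"turn":[0,0,0,0,0]}' |grep -E "pos|force|width"
python3 -m pendant '{"grip":[1,1,1,1],"offset":[[-0.5,0,0],[-0.3,0,0],[0,0,0],[0,0,0]],"turn":[0,0,0,0]}' |grep -E "pos|force|width"
python3 -c "
from h import *
rel(.6615,-.1373,.19,.2);snap('scene','s3');crop('s3',200,80,220,200,3)"
```

```text
tool_pos: [0.4376, -0.0068, 0.154]
ft_force: [0.2, 0.7, 0.0]
width: 0.458
tool_pos: [0.4381, -0.0068, 0.192]
ft_force: [-0.3, -0.3, -1.2]
width: 0.462
t 25.65 pos [ 0.4381 -0.0068  0.192 ] tilt [-0.001  0.    -1.   ] units [0.03 3.86 3.45] turn 0.01 w 0.462 F [-0.3 -0.3 -1.2] q6 [-0.13 -0.33]
```

View pics/s3_c200_80.png

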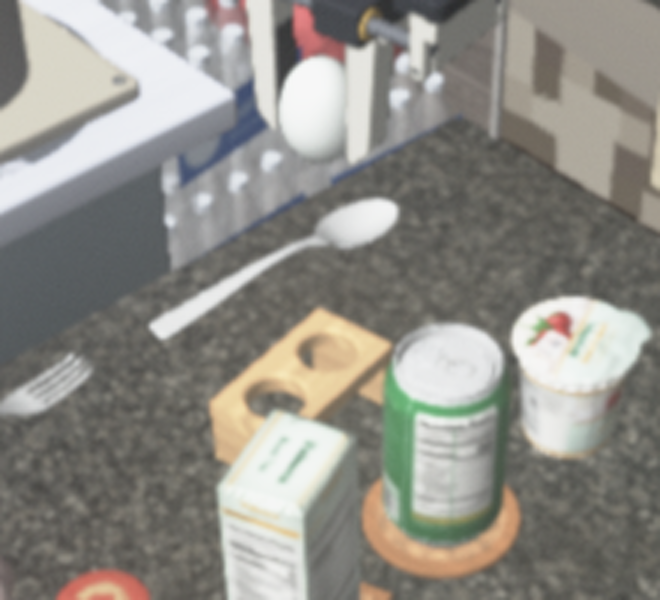

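The egg hangs between the pads above the empty rack, possibly leaning a little; the carton, can and tub stand well. That was my 16th picture, so from here I measure by code: first the egg's lean.

```bash
cat > egg.py <<'E'
from h import *
from scipy.spatial import ConvexHull
# egg profile: z from -26 to 32, max radius 22
t=np.linspace(0,np.pi,40); zz=-np.cos(t); prof=np.c_[22e-3*np.sin(t),np.where(zz<0,26e-3*zz,32e-3*zz)]
a=np.linspace(0,2*np.pi,48); E3=np.array([[r*np.cos(b),r*np.sin(b),z] for r,z in prof for b in a])
def sil(f,p,rv): 
    q=proj(f,R.from_rotvec(rv).apply(E3)+p); h=cv2.convexHull(q.astype(np.float32)).astype(int*0 if 0 else np.float32); return h
def mask(f,p,rv,s=4):
    m=np.zeros((480*s,640*s),np.uint8); cv2.fillConvexPoly(m,(sil(f,p,rv)*s).astype(np.int32),255); return m
E
python3 - <<'E'
from h import *
i=cv2.imread('pics/s3.png')
for n,f in(('s3','s3'),):
    p=proj('s3',[.4381,-.0068,.205])[0]; print(p)
    g=i[92:142,288:332].astype(int); 
    print('\n'.join(' '.join('%3d'%v for v in r[::1]) for r in g[::2,::1].min(2)))
E
```

```text
[306.78249924 117.26689855]
224 219 193 133  82  61  58  59  59  65  88 105 110 112 114 115 115 110 103  92  89  86  82  76  76  73  73  74  72  73  72  72  80  74  71  77  93 112 139 141 131 129 126 133
224 221 200 142  88  64  59  59  59  59  68  95 106 109 111 114 113 114 111 106  98  95  93  91  85  84  87 100 100  87  76  67  65  86 128 162 167 140 135 146 139 118 104  99
223 222 203 144  88  64  60  59  59  63  64  77  91 103 107 109 107 105 101  99  96  99  98  97  94  94 113 159 188 187 175 163 170 187 213 216 187 140 114 111 110 110 105  87
224 223 214 155  94  66  61  62  61  61  62  74  88 104 116 131 137 144 156 156 148 134 121 110 101  96 116 170 214 223 223 222 223 224 224 218 179 133 115 110 111 110 105  94
224 224 215 159  96  67  62  63  61  62  71 105 157 205 228 240 242 242 241 238 234 227 215 190 159 126 125 175 214 223 224 224 223 224 223 216 173 127 112 110 111 109 105 132
224 223 215 161 100  70  63  63  73 112 176 227 243 246 246 247 247 246 246 245 243 240 235 226 214 188 170 187 215 223 224 223 223 223 223 214 165 124 112 110 110 109 107 147
224 224 216 168 
[... 2627 characters left out ...]
 222 217 201 181 160 154 154 151 149 147 150 145 145 147 141 137 138 139 136 139 140 147 160 163 161 157 155 169 179 166 139 123 110 100  90  89  97  95  94  96  94  89  86
203 203 186 171 157 149 152 152 150 146 146 149 148 151 153 158 158 158 153 150 154 159 166 169 165 155 140 126 116 102  90  86  90 100 108 102  96  87  87  89  94  93  90  87
170 169 168 166 159 153 149 148 146 149 152 157 162 161 162 161 158 152 150 147 152 152 145 138 118 101  90  85  88  90  94  93  93  91  95  98  92  85  83  85  89  90  88  90
166 166 164 163 159 155 148 144 146 150 153 159 162 160 158 159 155 151 148 146 146 140 113  89  89  94  99  99  96  95  94  95  96  97  96  97  92  85  82  86  95  95  92  89
```

```bash
python3 - <<'E'
from egg import *
from scipy.optimize import least_squares
def fit(f,B,p0,j):
    B=np.array(B,float)
    def r(x):
        h=sil(f,np.array(p0)+x[:3],x[3]*np.array([np.cos(j),np.sin(j),0])+x[4]*np.array([-np.sin(j),np.cos(j),0])).astype(np.float32)
        d=[cv2.pointPolygonTest(h,(float(u),float(v)),True) for u,v in B]
        return np.r_[d,x[:3]/.004*.3,x[3:]/.3*.2]
    o=least_squares(r,np.zeros(5),diff_step=1e-3,x_scale=[.002]*3+[.1]*2,method='trf'); 
    from scipy.optimize import minimize
    o=minimize(lambda x:(r(x)**2).sum(),o.x,method='Nelder-Mead',options=dict(maxiter=4000,xatol=1e-5,fatol=1e-5)); print(f,o.x.round(4),round(o.fun,3),r(o.x)[:-5].round(1)); return o.x
B=[(303,98.8),(306,98.3),(308,98.6),(310,99.4),(312,100.7),(300,100),(297.6,102),(295.8,104),(294.8,106),(294,108),(293.4,110),(292.8,112),(292.5,114),(292.3,116),(292.3,118),(292.5,120),(293.1,122),(294,124),(295,126),(296.5,128),(299,130),(302,131),(305,131),(308,130.6)]
fit('s3',B,[.4381,-.0068,.205],.2)
# baseline: egg in rack, scene0 upper contour
i=cv2.imread('pics/scene0.png').min(2); m=cv2.inRange(i[165:205,290:330],185,255); n,l,s,c=cv2.connectedComponentsWithStats(m); k=1+s[1:,4].argmax(); cs=cv2.findContours((l==k).astype(np.uint8),0,1)[0][0].reshape(-1,2)+[290,165]
print(s[k],c[k]+[290,165]); cs=[q for q in cs if q[1]<196]; fit('scene0',cs,[.4389,-.0070,.061],.2)
E
```

```text
s3 [-0.0039  0.0024 -0.001   0.2276  0.2126] 3.171 [-0.2 -0.3 -0.1  0.3  0.6 -0.3 -0.2 -0.1  0.1  0.3  0.5  0.4  0.3  0.2
  0.1 -0.  -0.  -0.1 -0.3 -0.5 -0.5 -0.1  0.5  0.9]
[  6   8  21  28 470] [306.31489362 186.57021277]
scene0 [-0.052   0.0393 -0.0512  0.4425  0.4205] 135.037 [-0.7  0.2 -0.1  0.5  0.9  1.2  1.3  2.   1.8  2.3  1.8  2.1  2.4  2.5
  1.6  1.5  1.4  1.2  0.9  0.5  0.   0.3 -0.3 -1.   0.2  0.9  0.8  1.4
  1.9  1.5  1.8  2.1  2.2  2.3  2.3  2.1  1.9  1.6  1.2  0.8  0.3  0.5
 -0.2 -0.3 -0.5 -0.9 -0.5 -1.1 -0.8 -0.7 -0.6 -0.6]
```

```bash
python3 - <<'E'
from egg import *
from scipy.optimize import minimize
B=[(303,98.8),(306,98.3),(308,98.6),(310,99.4),(300,100),(297.6,102),(295.8,104),(294.8,106),(294,108),(293.4,110),(292.8,112),(292.5,114),(292.3,116),(292.3,118),(292.5,120),(293.1,122),(294,124),(295,126),(296.5,128),(299,130),(302,131),(305,131)]
j=.2
for th in np.arange(-.5,.51,.1):
    def r(x):
        h=sil('s3',np.array([.4381,-.0068,.205])+x,th*np.array([np.cos(j),np.sin(j),0]))
        return np.r_[[cv2.pointPolygonTest(h,(float(u),float(v)),True) for u,v in B],x/.003*.3]
    o=minimize(lambda x:(r(x)**2).sum(),[0,0,0],method='Nelder-Mead',options=dict(xatol=1e-5,fatol=1e-5,maxiter=2000)); print(round(th,2),o.x.round(4),round(o.fun,2))
print(proj('s3',[[.438,-.007,.18],[.438,-.007,.237]]))
i=cv2.imread('pics/scene0.png').min(2)[166:208:2,290:328]
print('\n'.join(' '.join('%3d'%v for v in r) for r in i))
E
```

```text
-0.5 [-0.0129  0.0106 -0.0102] 34.26
-0.4 [-0.0131  0.0107 -0.0106] 31.54
-0.3 [-0.0128  0.0103 -0.0106] 26.99
-0.2 [-0.0116  0.0093 -0.0097] 21.18
-0.1 [-0.0098  0.0078 -0.0082] 15.04
-0.0 [-0.0073  0.006  -0.0061] 9.52
0.1 [-0.0046  0.0039 -0.0037] 5.65
0.2 [-0.0019  0.0018 -0.0012] 4.08
0.3 [ 0.0009 -0.0003  0.0014] 5.2
0.4 [ 0.0037 -0.0023  0.0041] 9.07
0.5 [ 0.0062 -0.0042  0.0065] 15.0
[[306.93266163 130.6834504 ]
 [306.25255881  99.37126318]]
224 219 201 173 140 114  99  93  94  95  95  99 100 103 103 102 100 102 101 105 107 106 103  97  92  88  87  91  95  98  97  96  98 103 112 115 111 104
161 130 111 104  98  95  93  95  99  99  95  97 102 112 117 116 109 104 101 100 101 108 110 110 107 102 102 108 104 102 100  98  98 102 109 112 111 109
104 103 103 107 104  98  96  94  93  94  92  94  96 101 103 106 108 111 111 104 101  99  96  96  96 101 107 109 103 102 103  99  95  93  96 101 105 110
104 103 105 104 101  98  99 102 101 102 105 105 107 110 118 131 146 158 162 159 149 132 114 105 101 102 104 103 102 101 102 102 102 103 101 101  99 101
110 110 105 103 103 104 109 110 109 10
[... 1845 characters left out ...]
 225 223 218 216 211 203 193 185 172 159 147 136 130 136 151 160 162 164 165 163 158 145 123
169 167 168 167 169 172 175 176 173 160 150 157 174 190 197 199 198 194 190 183 174 167 157 146 134 129 133 142 151 158 163 162 161 156 139 119 100  94
166 168 170 172 175 177 177 173 168 161 152 143 136 136 147 156 157 156 152 148 143 137 134 135 141 145 151 158 163 164 159 149 130 111  98  94  95 101
171 175 181 188 187 184 174 166 160 158 157 159 160 161 163 164 162 157 156 157 158 160 159 159 162 161 163 162 158 144 128 107  96  93  97 110 126 129
143 147 155 163 167 173 169 167 170 172 170 167 168 168 168 165 165 166 166 167 167 165 163 163 163 162 158 144 123 102  93  89  97 109 125 138 144 134
```

```bash
python3 - <<'E'
from egg import *
from scipy.optimize import minimize
def edges(f,x0,x1,y0,y1,thr):
    g=cv2.imread(f'pics/{f}.png').min(2).astype(float); out=[]
    for v in range(y0,y1):   # left boundary, subpixel: where brightness crosses midway
        row=g[v,x0:x1]; k=np.argmax(row>thr); 
        if k>0: out.append((x0+k-1+(thr-row[k-1])/(row[k]-row[k-1]),v))
    return out
def top(f,us,y0,y1,thr):
    g=cv2.imread(f'pics/{f}.png').min(2).astype(float); out=[]
    for u in us:
        col=g[y0:y1,u]; k=np.argmax(col>thr); out.append((u,y0+k-1+(thr-col[k-1])/(col[k]-col[k-1])))
    return out
S={'s3':(edges('s3',293,304,101,114,190)+[]+top('s3',range(300,311),94,104,180),[.4381,-.0068,.205]),
'scene0':(edges('scene0',294,306,175,190,180)+top('scene0',range(302,313),168,178,180),[.4389,-.007,.061])}
for f,(B,p0) in S.items():
  for th in np.arange(-.4,.41,.1):
    def r(x):
        h=sil(f,np.array(p0)+x,th*np.array([np.cos(.2),np.sin(.2),0]))
        return np.r_[[cv2.pointPolygonTest(h,(float(u),float(v)),True) for u,v in B],x/.003*.5]
    o=minimize(lambda x:(r(x)**2).sum(),[0,0,0],method='Nelder-Mead',options=dict(xatol=1e-5,fatol=1e-5,maxiter=2000)); print(f,round(th,2),o.x.round(4),round(o.fun,2))
E
```

```text
s3 -0.4 [-0.0008 -0.0023 -0.0023] 4.42
s3 -0.3 [-0.0005 -0.002  -0.0021] 3.02
s3 -0.2 [-0.0002 -0.0015 -0.0019] 1.84
s3 -0.1 [ 0.0001 -0.0009 -0.0015] 1.0
s3 -0.0 [ 0.0003 -0.0003 -0.001 ] 0.47
s3 0.1 [ 0.0005  0.0004 -0.0004] 0.23
s3 0.2 [0.0007 0.0011 0.0003] 0.27
s3 0.3 [0.0008 0.0019 0.0009] 0.54
s3 0.4 [0.0009 0.0026 0.0017] 0.91
scene0 -0.4 [-0.0002 -0.0019 -0.0028] 7.98
scene0 -0.3 [-0.     -0.0017 -0.0025] 5.32
scene0 -0.2 [ 0.0001 -0.0013 -0.0021] 3.09
scene0 -0.1 [ 0.0003 -0.0009 -0.0017] 1.46
scene0 -0.0 [ 0.0004 -0.0004 -0.0011] 0.55
scene0 0.1 [ 0.0005  0.0001 -0.0005] 0.32
scene0 0.2 [0.0006 0.0007 0.0002] 0.71
scene0 0.3 [0.0006 0.0012 0.0009] 1.57
scene0 0.4 [0.0006 0.0018 0.0016] 2.6
```

The held egg matches its shape in the rack: the same fit gives about 0.1 rad for both the standing and the held egg, so that is model bias and the lean is negligible. Carrying it to the cup.

```bash

python3 -m pendant '{"grip":[1,1,1,1,1],"offset":[[0,0.3,0.27],[0,0.45,0.4],[0,0.55,0.49],[0,0.6,0.54],[0,0.6,0.54]],"turn":[0,0,0,0,0]}' |grep -E "pos|width"
python3 -m pendant '{"grip":[1,1,1,1,1],"offset":[[0,0.55,0.49],[0,0.45,0.4],[0,0.3,0.27],[0,0.06,0.05],[0,0,0]],"turn":[0,0,0,0,0]}' |grep -E "pos|width"
python3 -m pendant '{"grip":[1,1],"offset":[[0,0,0],[0,0,0]],"turn":[0,0]}' |grep -E "pos|width"
python3 -c "
from h import *
rel(.6615,-.1373,.0545,.2)"
```

```text
tool_pos: [0.5835, -0.0921, 0.1902]
width: 0.458
tool_pos: [0.6612, -0.1372, 0.1904]
width: 0.46
tool_pos: [0.6614, -0.1366, 0.1928]
width: 0.461
t 26.9 pos [ 0.6614 -0.1366  0.1928] tilt [-0.001  0.    -1.   ] units [2.77 0.   0.01] turn 0.01 w 0.461 F [ 0.2 -0.1 -1.1] q6 [-0.28 -0.48]
```

```bash

python3 -m pendant '{"grip":[1,1,1,1,1],"offset":[[0.4,0,0.01],[0.6,0,0],[0.6,0,0],[0.5,0,0],[0.3,0,0]],"turn":[0,0,0,0,0]}' |grep -E "pos|force"
python3 -m pendant '{"grip":[1,1,1],"offset":[[0.1,0,0],[0,0,0],[0,0,0]],"turn":[0,0,0]}' |grep -E "pos|force"
python3 -c "
from h import *
rel(.6615,-.1373,.0545,.2)"
```

```text
tool_pos: [0.6605, -0.1369, 0.0706]
ft_force: [-0.6, -0.2, -0.9]
tool_pos: [0.6633, -0.1381, 0.0698]
ft_force: [-0.0, 0.7, 0.0]
t 27.7 pos [ 0.6633 -0.1381  0.0698] tilt [ 0.002 -0.001 -1.   ] units [ 0.31 -0.03 -0.02] turn 0.01 w 0.465 F [-0.   0.7  0. ] q6 [-0.28 -0.48]
```

```bash

python3 -m pendant '{"grip":[1,1,1,1,1],"offset":[[0.12,0,0],[0.1,0,0],[0,0,0],[0,0,0],[0,0,0]],"turn":[0,0,0,0,0]}' |grep -E "pos|force"
python3 -c "
from h import *
rel(.6615,-.1373,.0545,.2)"
```

```text
tool_pos: [0.6623, -0.1379, 0.057]
ft_force: [-0.2, 0.1, -0.7]
t 28.2 pos [ 0.6623 -0.1379  0.057 ] tilt [ 0. -0. -1.] units [ 0.05 -0.01 -0.01] turn 0.01 w 0.458 F [-0.2  0.1 -0.7] q6 [-0.28 -0.48]
```

```bash

python3 -m pendant '{"grip":[1,1,1],"offset":[[0.03,-0.01,-0.01],[0,0,0],[0,0,0]],"turn":[0,0,0]}' |grep -E "pos|force"
python3 -m pendant '{"grip":[1,1,1],"offset":[[0.02,0,0],[0,0,0],[0,0,0]],"turn":[0,0,0]}' |grep -E "pos|force"
python3 -c "
from h import *
rel(.6615,-.1373,.0545,.2);snap('scene','s4')"
```

```text
tool_pos: [0.6617, -0.1374, 0.0554]
ft_force: [-0.1, 0.4, -1.0]
tool_pos: [0.662, -0.1374, 0.0547]
ft_force: [0.7, 0.4, 1.5]
t 28.8 pos [ 0.662  -0.1374  0.0547] tilt [ 0.001 -0.    -1.   ] units [ 0.   -0.01 -0.  ] turn 0.01 w 0.462 F [0.7 0.4 1.5] q6 [-0.28 -0.48]
```

```bash

python3 -m pendant '{"grip":[1,1,0.5,0.4,0.35],"offset":[[0.01,0,0],[0,0,0],[0,0,0],[0,0,0],[0,0,0]],"turn":[0,0,0,0,0]}' |grep -E "pos|force|width"
python3 -m pendant '{"grip":[0.35,0.35,0.35,0.35,0.35],"offset":[[0,0,0],[0,0,0],[-0.3,0,0],[-0.5,0,0],[-0.6,0,0]],"turn":[0,0,0,0,0]}' |grep -E "pos|force|width"
python3 -m pendant '{"grip":[0.35,0.35,0.35,0.35,0.35],"offset":[[-0.8,0,0],[-0.8,0,0],[-0.6,0,0],[0,0,0],[0,0,0]],"turn":[0,0,0,0,0]}' |grep -E "pos|force|width"
python3 -c "
from h import *
rel(.45,-.45,.25,.2)"
```

```text
tool_pos: [0.6611, -0.1375, 0.0533]
ft_force: [0.6, -0.2, -0.2]
width: 0.621
tool_pos: [0.6609, -0.1372, 0.1244]
ft_force: [-0.1, 0.1, -0.3]
width: 0.654
tool_pos: [0.6624, -0.1377, 0.2362]
ft_force: [-0.8, -0.2, -0.7]
width: 0.651
t 30.35 pos [ 0.6624 -0.1377  0.2362] tilt [ 0.003 -0.001 -1.   ] units [-0.28 -5.41  5.27] turn 0.01 w 0.651 F [-0.8 -0.2 -0.7] q6 [-0.28 -0.48]
```

```bash

python3 -m pendant '{"grip":[0.35,0.35,0.35,0.35,0.35],"offset":[[0,-0.5,0.5],[0,-0.65,0.65],[0,-0.7,0.7],[0,-0.7,0.7],[0,-0.7,0.7]],"turn":[0,0,0,0,0]}' |grep -E "pos"
python3 -m pendant '{"grip":[0.35,0.35,0.35,0.35,0.35],"offset":[[0,-0.7,0.7],[0,-0.7,0.7],[0,-0.6,0.6],[0,0,0],[0,0,0]],"turn":[0,0,0,0,0]}' |grep -E "pos"
python3 - <<'E'
from egg import *
snap('top','top2');snap('scene','s5')
from scipy.optimize import minimize
def ring(f,c):  # white egg mask near expected place
    g=cv2.imread(f'pics/{f}.png').min(2); u,v=proj(f,c)[0].astype(int); return g[v-24:v+24:2,u-18:u+20],u-18,v-24
for f in('top2','s5'):
    m,u,v=ring(f,[.6616,-.1374,.067]); print(f,u,v); print('\n'.join(' '.join('%3d'%x for x in r) for r in m))
# change check at tub and garlic between top0 and top2
a,b=[cv2.imread(f'pics/top{k}.png').astype(int) for k in(0,2)]
for n,(x,y) in dict(tub=(237,239),garlic=(424,297),green=(235,186)).items(): print(n,np.abs(a-b)[y-25:y+25,x-25:x+25].mean().round(2))
E
```

```text
tool_pos: [0.5328, -0.3297, 0.232]
tool_pos: [0.4556, -0.4471, 0.2321]
top2 335 151
 85  79  74  82  87  90  94  92  99 107 111 105  91  82  86  89  90  88  80  75  73  79  88  98 104  96  82  74  77  78  79  82  85  87  86  85  82  75
 88  91  91  82  79  89  95  96  98  92  84  80  81  81  83  86  85  84  82  78  78  80  86  94  92  84  77  74  73  75  74  79  83  83  80  85  84  82
 95  99 101  99  90  86  88  88  89  87  81  83  88  83  79  82  85  89  87  84  79  78  84  88  83  78  77  76  84  84  79  74  77  80  78  81  86  85
108 113 108  95  86  81  82  81  87  87  79  76  78  79  80  81  81  81  86  85  83  86  90  88  84  84  87  92 100 101  96  87  88  93  90  84  75  73
 88  89  91  90  91  92  90  82  78  74  73  71  74  76  79  85  89  92 101 105  97  93  93  90  95  97  99  94  95  91  88  92  99 102  95  83  78  71
 82  78  77  87  96  96  89  82  78  76  75  80  80  83  87  86  90  91  93  96  93  86  84  83  88  91  99 107 102  95  92  96 100  99  92  83  76  82
 90  85  85  87  92  92  85  85  86  83  82  83  89  98 109 125 147 167 181 189 192 191 180 160 129  99 
[... 5622 characters left out ...]
 188 176 164 155 157 183 216 226 210 156 117 112 105  95  99
 96  95  96  95  97 134 200 228 237 233 220 216 218 214 208 205 202 197 194 188 181 177 171 165 167 183 207 225 234 228 197 146 109  98  99  94  95 103
 97  98  99 101 101 123 175 215 226 234 237 239 240 238 235 231 226 223 221 219 217 217 221 226 232 235 232 220 194 157 130 107 101 104 107 103 100 104
 95  94  95 108 149 206 230 231 226 225 225 227 229 233 236 236 235 235 235 235 233 229 226 221 213 189 165 146 136 142 142 123 105 103 103  98  94  97
104 104 122 184 230 240 241 240 237 232 228 224 223 222 221 218 215 213 210 206 199 189 179 172 163 152 144 148 164 188 196 184 147 118 103  90  85  86
tub 9.44
garlic 9.68
green 7.71
```

```bash
python3 - <<'E'
from egg import *
from scipy.optimize import minimize
a,b=[cv2.imread(f'pics/top{k}.png',0).astype(np.float32) for k in(0,2)]
for n,(x,y) in dict(tub=(237,239),garlic=(424,297),green=(235,186),rack=(310,300),counter=(200,330)).items(): print(n,np.abs(a-b)[y-22:y+22,x-22:x+22].mean().round(2),cv2.phaseCorrelate(a[y-22:y+22,x-22:x+22],b[y-22:y+22,x-22:x+22]))
a,b=[cv2.imread(f'pics/{k}.png',0).astype(np.float32) for k in('scene0','s5')]
for n,(x,y) in dict(tub=(391,205),garlic=(185,277),cup=(343,336)).items(): print('scene',n,cv2.phaseCorrelate(a[y-24:y+24,x-24:x+24],b[y-24:y+24,x-24:x+24]))
# egg tilt with same left/top-edge fit as the rack baseline (+0.1 bias)
g=cv2.imread('pics/s5.png').min(2).astype(float);B=[]
for v in range(289,306):
    r=g[v,326:340];k=np.argmax(r>180);B.append((326+k-1+(180-r[k-1])/(r[k]-r[k-1]),v))
for u in range(337,348):
    r=g[281:295,u];k=np.argmax(r>180);B.append((u,281+k-1+(180-r[k-1])/(r[k]-r[k-1])))
for ax in([np.cos(.2),np.sin(.2),0],[-np.sin(.2),np.cos(.2),0]):
  for th in(-.2,-.1,0,.1,.2,.3):
    def r(x):
        h=sil('s5',np.array([.6616,-.1374,.067])+x,th*np.array(ax)); return np.r_[[cv2.pointPolygonTest(h,(float(u),float(v)),True) for u,v in B],x/.003*.5]
    o=minimize(lambda x:(r(x)**2).sum(),[0,0,0],method='Nelder-Mead'); print(th,o.x.round(4),round(o.fun,2))
E
```

```text
tub 9.12 ((0.44391982811569264, 0.5124561502978651), 0.9953691387176513)
garlic 10.03 ((0.4173448611576305, 0.45972735374805396), 0.9909251038822127)
green 8.21 ((0.5872163810605748, 0.5328744884605925), 1.000948186803747)
rack 23.04 ((0.3592965934647445, 0.5873785490145984), 0.7372568413063332)
counter 15.69 ((0.32388271623152676, 0.5015226931372965), 0.44119119196762274)
scene tub ((0.0005354037711242654, -0.02919063351006912), 1.0245009602771864)
scene garlic ((0.03339139106817157, -0.08450735257122233), 0.9769509500927396)
scene cup ((0.04287544086992767, 0.03257675695234852), 0.8959276609950595)
-0.2 [ 0.0009 -0.0011 -0.0025] 4.48
-0.1 [ 0.0009 -0.0007 -0.0019] 2.27
0 [ 0.0009 -0.0002 -0.0012] 0.91
0.1 [ 0.0009  0.0002 -0.0006] 0.45
0.2 [0.0009 0.0007 0.0001] 0.75
0.3 [0.0008 0.0012 0.0007] 1.54
-0.2 [ 0.0025 -0.0006 -0.0015] 0.62
-0.1 [ 0.0017 -0.0005 -0.0014] 0.34
0 [ 0.0009 -0.0002 -0.0012] 0.91
0.1 [ 0.0004  0.0001 -0.0008] 2.14
0.2 [-0.0002  0.0007 -0.0007] 3.56
0.3 [-0.0005  0.0013 -0.0001] 4.56
```

Tub and garlic have not moved, and the egg sits upright in the cup with the same fit as in the rack. Handing in.

```bash
python3 -c "
from h import *
print(manip.get_state()['clock'],manip.finish_job())"
```

```text
the job is handed in; nothing more can be done
31.45 None
```

I placed all four things in the order asked: jar, can, tea carton, then egg. I handed the job in at 31.5 s of the 102 s allowed, with the gripper well clear of everything.

- **Jar and can:** My last measurements put both within about 1 mm of the centre of their cork, set down on light contact. One estimate for the can disagreed: a wrist view suggested about 3 mm off. The top view put it within about 1 mm, and I trusted that because the wrist view had part of the coaster hidden.
- **Tea carton:** It went down at the oblong coaster's measured centre, with a yaw error of about 0.01 rad by calculation. The wrist picture showed it standing square on the coaster. I did not measure it again after release.
- **Egg:** It rests in the cup at about the expected height. Fitting its outline gave the same 0.1 rad reading as when it stood upright in the rack, so I took that as a bias in the fit, not a lean. I checked the final seating only with image code, because I had used all 16 picture views.
- **Garlic and yoghurt tub:** The scene camera shows both moved by less than 0.1 pixel. The top camera shows a shift of about half a pixel over the whole picture, including the fixed rack, so I put that down to the camera.

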